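Close up the stamping jig and press its guide plate home

TASK

Push the loose half block of the stamping jig flush against the fixed half so that the gap between them is closed. Then take the guide plate by its wooden grip, set it level on top of the locating pin about a centimetre off-centre, and slide it until its hidden hole drops over the pin, square with the blocks. Press it fully down against the sprung plungers and finish while still holding it down there; leave the other things on the bench where they are.

Things in the scene. Friction and masses are not known exactly. Their poses are not given: they have to be found in the camera images.
- jig: Stamping jig fixed to the bench: dark steel slab, x -115 to 75, y -45 to 45, z 0 to 10 mm. On it the fixed half block, bright steel, x 0 to 70, y -30 to 30 mm, top at z = 30 mm. Along x < 0 two low rails (inner faces y = +-32, tops z = 16 mm), open at the -x end. Origin: on the bench top, under the middle of the fixed half's -x face, which faces the loose half; x points from loose to fixed half.
- pin_tip (a point): Middle of the flat top of the steel locating pin: 8 mm in diameter, tapered over its last 2 mm to 5 mm, standing 9 mm above the top of the fixed half block, on its centre line 25 mm from the joint face. Axes as the jig.
- joint_face (a point): Middle of the top edge of the fixed half's face, against which the loose half is to be butted (jig x = 0, z = 30 mm). Axes as the jig.
- block: Loose half block, bright steel, 50 (x) x 60 (y) x 20 mm, about 0.45 kg, standing on the jig's slab between the rails with 2 mm play on each side, 12 to 30 mm short of the fixed half (on its -x side). Origin: centre of its underside; axes about as the jig. Its top is level with the fixed half's.
- block_face (a point): Middle of the top edge of the loose half's +x face, 25 mm ahead of the block's origin and 20 mm above it; it meets point joint_face when the gap is closed.
- plate: Guide plate, aluminium, 90 (x) x 60 (y) x 10 mm, about 0.22 kg, flat on the bench. On its middle a wooden bar grip 44 (x) x 14 (y) x 30 mm, top 40 mm above the underside: pinch across y. Origin: centre of the underside, also the centre of the pin hole: 11 mm wide, 10 mm deep, 1.5 mm chamfer, hidden under the grip. Half a turn changes nothing; its long side goes along the jig's x.
- plungers (a joint): Travel (m) of two sprung brass plungers, 10 mm wide, standing 4 mm out of the fixed half's top, 20 mm either side (jig y) of the pin, moving together: 0 = up, 0.004 = level with the block's top, where the plate bears on the blocks. They push up with 6 N in all at 0 and 12 N at 0.004: they carry the loose plate and lift it when let go.
- hammer: Bystander: small hammer, 240 mm long, lying on the bench at the robot's right. Origin about mid-length, axis x along it.
- file: Bystander: flat file with a wooden handle, 240 mm long overall, 22 mm wide, lying at the robot's right. x along it, tip at +x.
- stamp_block: Bystander: white plastic block 75 x 75 x 40 mm full of upright steel stamps (up to about 75 mm high). Origin: centre of its underside.
- punch_a: Bystander: loose square steel punch, 8 x 8 x 73 mm, lying beyond the jig. x along it.
- punch_b: Bystander: a like punch lying nearer the robot. x along it.
- ring_blank: Bystander: small brass ring, 26 mm outside diameter, 7 mm high, lying flat near the robot. Origin: centre of its underside.
- brush: Bystander: bench brush, 180 mm long, lying at the robot's left. x along it.
Not all that is in view belongs to the job. Of the things like the block, leave any that is green or yellow; of the rest the smaller one is meant.

How it is judged:
On the way, in this order (a step that is already met when the one before it is completed fails the run):
1. the loose half is butted flush against the fixed half (gap under 2 mm, square within 2 degrees), the guide plate not yet on the jig (x of block_face in the frame of joint_face above -0.002 m and angle between the x axis of block and the x axis of jig, either way round below 0.04 rad and horizontal distance between plate and pin_tip above 0.06 m), for 0.2 s.
2. the plate rests level on top of the pin with its hole 4 to 25 mm off the pin (horizontal distance between plate and pin_tip between 0.004 and 0.025 m and angle between plate's own z axis and vertical below 0.15 rad and z of plate in the frame of joint_face between 0.006 and 0.012 m and contact force between plate and jig above 0.3 N), for 0.05 s.
3. the plate has dropped over the pin (horizontal distance between plate and pin_tip below 0.003 m and angle between plate's own z axis and vertical below 0.1 rad and z of plate in the frame of joint_face below 0.006 m), for 0.05 s.
At the end, for the whole second after the job is handed in: Half blocks butted: gap under 2 mm, square within 2 degrees. Plate over the pin (within 3 mm), level, square with the jig within 6 degrees, within 1.5 mm of bearing on the blocks; plungers in by over 3 mm; fingers still holding it down (over 3 N), at rest (x of block_face in the frame of joint_face above -0.002 m and angle between the x axis of block and the x axis of jig, either way round below 0.04 rad and horizontal distance between plate and pin_tip below 0.003 m and angle between plate's own z axis and vertical below 0.1 rad and z of plate in the frame of joint_face below 0.0015 m and angle between the x axis of plate and the x axis of jig, either way round below 0.1 rad and value of joint plungers above 0.003 m and contact force between the fingers and plate above 3 N and linear speed of plate below 0.02 m/s); the arm keeps its last pose, push and grip.
It fails at once if a bystander is shifted by more than 30 mm (distance of any of hammer, file, stamp_block, punch_a, punch_b, ring_blank, brush from where it was at the start of the episode above 0.03 m).
It also fails if it takes over 64 s, if anything falls off the work surface, if the arm or the gripper's body presses on something with over 40 N, if the wrist force passes 120 N, or if a joint passes its speed limit or range.

ROBOT

A 7-joint arm with a two-finger parallel gripper is mounted at the origin on the work surface. World frame = base frame: x ahead of the robot, y to its left, z up, the work surface at z = 0. Lengths are in m, angles in rad, forces in N, time in s.
With the tool pointing down it reaches from about 0.4 to 0.85 m from the base axis. Payload 10.4 kg.
Tool frame: the origin (TCP) lies at the very end of the fingers, on their centre line; the grasp point (between the pads) lies 19 mm behind it (r.pinch_z is the distance from the TCP to the grasp point, in m); z points along the fingers, y is the line along which they close (so a half turn about z gives the same grasp; the last joint's range is limited). The gripper opens to 87 mm and grips with 3 to 60 N. Pads are 19 mm wide; open, the fingers measure 117 mm over their backs; the gripper's body (75 mm by 190 mm) begins 51 mm behind the grasp point.
Start: joints at [-1.368, 0.332, -0.065, 1.46, 0.022, 1.35, -0.088], TCP at [0.14, 0.609, 0.223] pointing down, gripper open.
Joint ranges: [-2.6, 2.6], [-0.5, 2.12], [-1.47, 1.34], [0.16, 2.42], [-1.27, 4.41], [0.06, 2.06], [-2.6, 2.6]. Speed limits (rad/s): [2.22, 2.22, 2.79, 2.79, 3.14, 3.14, 3.14].

INTERFACE

Orientations are given as a unit quaternion [x, y, z, w].
In Python, from bench import r, camera gives the robot as it stands. The module is installed in compiled form; this text tells all that it offers.
- The arm moves only by the shell command python3 -m pendant 'ROWS' [FORCE]. ROWS is JSON, a list of rows, each an object with "dp": the shift along the tool's x, y, z as a fraction of full scale, a list of three; "rotation": the turn, a rotation vector about the tool's x, y, z as a fraction of full scale, a list of three; "jaw": the opening, from 0 (shut) to 1 (fully open). A call has 1 to 8 rows; each row is the pose to reach, as a shift and turn from the pose commanded when the call began, along the tool's axes at that moment, turning the shorter way round; what a row does not reach only later rows make up. Full scale, the value 1, is 0.15 m for a shift and 2 pi rad for a turn. A row lasts 1/8 s, in which the tool goes at most 62.5 mm and 10.7 degrees, less where a joint would pass 70% of its speed; a pose out of reach is approached as far as the arm can. A call with a number of a shift or a turn outside -1 to 1 is refused whole. A call with a gripper value outside its range is refused whole. The fingers move at their own pace and stop on an object; FORCE is the grip in N (left out, the last holds). Time passes only in rows, so rows that repeat a pose let the fingers close. It gives the time, the measured TCP pose, the force, the opening and the grip force at its end, in the units of the state.
- r.read_state(): the state, without advancing time (a new reading comes with each control period).
- camera(name): name is "scene" or "side" or "wrist"; returns a dict with "image" (420x560x3 uint8, red, green, blue), "z_map" (420x560 float32, m along the optical axis (not along the pixel's ray), 0 where there is no reading), "mtx" (3x3 intrinsics, pixels), "T" (4x4, takes a point from camera to world coordinates). Camera axes: x right, y down, z forward; pixel columns grow to the right and rows downward; lengths in m; the calibration is good to about 2 mm. A picture is of the moment at which its call begins.
- r.close_job(): hands the job in; it is judged then, once.
The state is a dict: "time": time; "joint_positions": joint angles; "joint_vel": joint speeds; "joint_torque": joint torques, N m; "ee_pos": TCP position; "eef_rot": TCP orientation; "ft_force": force on the tool from outside, world axes, zero at the start; "torque": the same for the moment, N m; "width": finger opening in m; "grip_force": force on a finger pad.
Only numpy, scipy, OpenCV 4.12 (cv2) and the standard library are available. Lean on these libraries where they do the work, as an engineer would, in place of code of your own. Each camera call takes 0.05 s, during which the arm holds its last target. There are 200 camera calls.

## Working session

There is one attempt and no reset: what is moved stays moved. The work goes in short steps, Python scripts to look and compute and a shell command to move; the robot and the scene stay as the last step left them, time stands still between calls to the robot, and variables do not carry over. Pictures are saved under pics/ and viewed, at most 10 in all, crops included, and the job is handed in when it is done.

```bash
mkdir -p pics; ls
python3 - <<'E'
from bench import r,camera
import cv2,numpy as np
for n in("scene","side"):
    c=camera(n); cv2.imwrite(f"pics/{n}0.png",c["image"][:,:,::-1]); np.savez(f"{n}0.npz",**c); print(n,c["T"].round(3).tolist(),c["mtx"].tolist())
print(r.read_state(), r.pinch_z)
E
```

```text
pics
scene [[-0.764, 0.357, -0.538, 1.214], [0.646, 0.402, -0.649, 0.836], [-0.016, -0.843, -0.538, 0.738], [0.0, 0.0, 0.0, 1.0]] [[404.46044855941216, 0.0, 278.6122509007872], [0.0, 404.46044855941216, 211.2520621431015], [0.0, 0.0, 1.0]]
side [[0.98, -0.131, 0.15, 0.319], [-0.199, -0.681, 0.704, -0.945], [0.01, -0.72, -0.694, 0.975], [0.0, 0.0, 0.0, 1.0]] [[492.01843248109054, 0.0, 275.9221424538314], [0.0, 492.01843248109054, 212.16461730652338], [0.0, 0.0, 1.0]]
{'time': 0.1, 'joint_positions': array([-1.36757969,  0.3328153 , -0.06468201,  1.4608578 ,  0.02162999,
        1.34991884, -0.08850875]), 'joint_vel': array([ 0.00058577, -0.00055636, -0.00097703, -0.00305663, -0.00056319,
       -0.00144312, -0.00115501]), 'joint_torque': array([ 9.83407554e-04, -6.24539495e+01,  2.43008783e-02, -3.90714633e+01,
       -6.13955897e-02,  3.66373546e-02,  5.87962541e-05]), 'ee_pos': array([0.13988451, 0.60878217, 0.22182911]), 'eef_rot': array([ 1.12668516e-01,  9.93632417e-01, -6.51080967e-04, -2.61712423e-05]), 'ft_force': array([ 0.14705933,  0.27237766, -0.40197861]), 'torque': array([-0.00126728, -0.02998745,  0.06126984]), 'grip_force': 0.0, 'width': 0.08727093545914633} 0.0187
```

View pics/scene0.png

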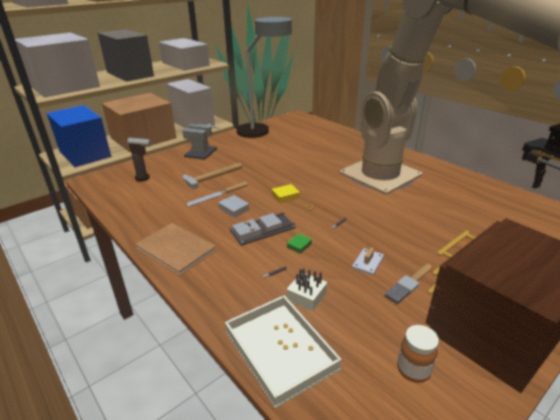

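View pics/side0.png

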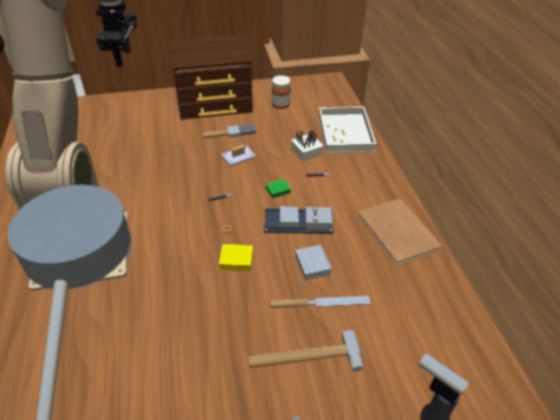

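The side view shows the jig at about (298,219), with the loose half at (289,215) and the fixed half with its pin at (319,215). The plate with its wooden grip is at (238,154). The green (278,188), yellow (236,257) and larger grey (313,262) blocks are decoys. In the scene view, the jig is at (262,228) and the plate at (368,260).

```bash
cat > h.py <<'E'
import numpy as np,cv2
from scipy.spatial.transform import Rotation as R
def ray(c,u,v,z):
    d=c["T"][:3,:3]@np.linalg.inv(c["mtx"])@np.array([u,v,1.]); o=c["T"][:3,3]
    return o+d*(z-o[2])/d[2]
def cloud(c):
    h,w=c["z_map"].shape; u,v=np.meshgrid(np.arange(w),np.arange(h)); Z=c["z_map"]
    P=np.stack([u,v,np.ones_like(u)],-1)@np.linalg.inv(c["mtx"]).T*Z[...,None]
    return P@c["T"][:3,:3].T+c["T"][:3,3]
def goto(s,p,q=None):
    "dp (fraction) & rotation (fraction) to reach tcp p with rotation q"
    r0=R.from_quat(s["eef_rot"]); dp=r0.inv().apply(np.array(p)-s["ee_pos"])/0.15
    rot=(r0.inv()*q).as_rotvec()/(2*np.pi) if q is not None else None
    return dp.round(4), rot
E
python3 - <<'E'
from h import *
c=np.load("side0.npz")
for n,u,v,z in(("loose",289,213,.03),("fixed",319,213,.03),("jigL",265,220,.01),("jigR",333,220,.01),("grip",238,151,.04),("plate",238,156,.01),("stamp",307,148,.04),("green",278,188,.02)): print(n,ray(c,u,v,z).round(3))
c=np.load("scene0.npz")
for n,u,v,z in(("loose",271,221,.03),("fixed",245,228,.03),("grip",369,254,.04)): print(n,ray(c,u,v,z).round(3))
from bench import r
s=r.read_state(); print(R.from_quat(s["eef_rot"]).as_matrix().round(3))
E
```

```text
loose [0.559 0.004 0.03 ]
fixed [ 0.64  -0.012  0.03 ]
jigL [0.492 0.009 0.01 ]
jigR [ 0.678 -0.026  0.01 ]
grip [0.46  0.298 0.04 ]
plate [0.46  0.311 0.01 ]
stamp [0.677 0.273 0.04 ]
green [0.552 0.124 0.02 ]
loose [0.56  0.008 0.03 ]
fixed [ 0.644 -0.015  0.03 ]
grip [0.47  0.324 0.04 ]
[[-0.975  0.224 -0.   ]
 [ 0.224  0.975 -0.001]
 [-0.    -0.001 -1.   ]]
```

```bash
python3 -m pendant '[{"dp":[-0.4,-0.28,-0.07],"rotation":[0,0,0],"jaw":0.3},{"dp":[-0.8,-0.57,-0.1],"rotation":[0,0,0],"jaw":0.3},{"dp":[-0.8,-0.57,-0.1],"rotation":[0,0,0],"jaw":0.3}]'
python3 -m pendant '[{"dp":[-0.4,-0.28,-0.07],"rotation":[0,0,0],"jaw":0.3},{"dp":[-0.8,-0.57,-0.1],"rotation":[0,0,0],"jaw":0.3},{"dp":[-0.8,-0.57,-0.1],"rotation":[0,0,0],"jaw":0.3}]'
python3 -m pendant '[{"dp":[-0.3,-0.25,0],"rotation":[0,0,0],"jaw":0.3},{"dp":[-0.6,-0.5,0],"rotation":[0,0,0],"jaw":0.3},{"dp":[-0.6,-0.5,0],"rotation":[0,0,0],"jaw":0.3},{"dp":[-0.6,-0.5,0],"rotation":[0,0,0],"jaw":0.3}]'
python3 - <<'E'
from bench import camera
import cv2,numpy as np
c=camera("wrist"); cv2.imwrite("pics/w1.png",c["image"][:,:,::-1]); np.savez("w1.npz",**c); print(c["T"].round(3).tolist())
E
```

```text
time: 0.48
ee_pos: [0.241, 0.496, 0.2378]
eef_rot: [0.115, 0.993, -0.0, 0.001]
ft_force: [0.6, 0.5, -0.1]
width: 0.0648
grip_force: 0.0
time: 0.85
ee_pos: [0.3384, 0.3855, 0.2529]
eef_rot: [0.115, 0.993, -0.0, 0.0]
ft_force: [-0.2, 1.6, -0.4]
width: 0.0349
grip_force: 0.0
time: 1.35
ee_pos: [0.406, 0.296, 0.2523]
eef_rot: [0.113, 0.994, 0.0, -0.0]
ft_force: [-0.7, 0.0, -0.6]
width: 0.0263
grip_force: 0.0
[[0.224, 0.935, 0.276, 0.33], [0.975, -0.215, -0.063, 0.313], [0.0, 0.284, -0.959, 0.413], [0.0, 0.0, 0.0, 1.0]]
```

View pics/w1.png

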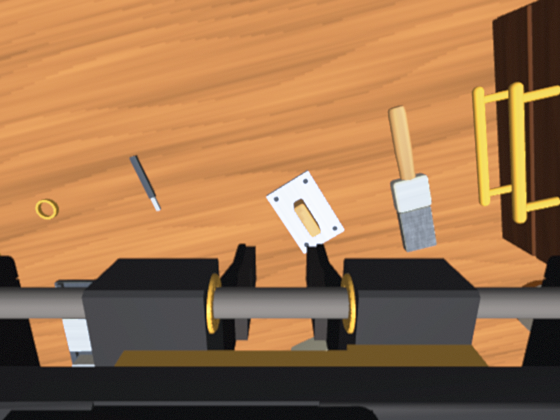

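The wrist view shows the plate centred at about (305,212) with its grip fully visible. The brush lies to the right at (412,180), a punch is at (145,183) and the ring at (46,209).

```bash
cat >> h.py <<'E'
def rect(c,mask,z,near):
    "largest-area rect of mask component at pixel `near`, on plane z: centre, sides, yaws"
    n,l=cv2.connectedComponents(mask.astype(np.uint8)); m=(l==l[near[1],near[0]]).astype(np.uint8)
    k=cv2.findContours(m,cv2.RETR_EXTERNAL,cv2.CHAIN_APPROX_NONE)[0]; k=max(k,key=cv2.contourArea)[:,0]
    P=np.array([ray(c,u,v,z)[:2] for u,v in k],np.float32)*1000
    (cx,cy),(a,b),ang=cv2.minAreaRect(P)
    if a<b: a,b,ang=b,a,ang+90
    return np.round([cx,cy,a,b,(ang+90)%180-90],1)
E
python3 - <<'E'
from h import *
c=np.load("w1.npz"); hsv=cv2.cvtColor(c["image"],cv2.COLOR_RGB2HSV)
print(hsv[190,290],hsv[215,307],hsv[200,300],hsv[235,320])
m=(hsv[...,1]<60)&(hsv[...,2]>130)
print("plate",rect(c,m,.01,(290,195)))
g=np.zeros_like(m); g[190:245,280:335]=1; m2=(hsv[...,1]>70)&(hsv[...,2]>100)
m3=m2.copy(); print("grip",rect(c,m2,.035,(309,222)))
P=cloud(c); print(P[195,290].round(4),P[210,302].round(4))
E
```

```text
[107   9 252] [ 20  97 242] [ 16 144 115] [108  10 254]
plate [460.3 315.3  92.4  61.2  19.4]
grip [458.2 315.   47.6  14.2  19.3]
[0.4332 0.3015 0.0094] [0.4464 0.312  0.0384]
```

```bash
python3 -m pendant '[{"dp":[-0.2,-0.31,0],"rotation":[0,0,0],"jaw":0.3},{"dp":[-0.4,-0.62,0],"rotation":[0,0,0],"jaw":0.3},{"dp":[-0.6,-0.94,0],"rotation":[0,0,0],"jaw":0.3}]'
python3 -m pendant '[{"dp":[-0.2,-0.31,0],"rotation":[0,0,0],"jaw":0.3},{"dp":[-0.4,-0.62,0],"rotation":[0,0,0],"jaw":0.3},{"dp":[-0.6,-0.94,0],"rotation":[0,0,0],"jaw":0.3},{"dp":[-0.6,-0.94,0],"rotation":[0,0,0],"jaw":0.3},{"dp":[-0.6,-0.94,0],"rotation":[0,0,0],"jaw":0.3}]'
python3 - <<'E'
from bench import camera
import cv2,numpy as np
c=camera("wrist"); cv2.imwrite("pics/w2.png",c["image"][:,:,::-1]); np.savez("w2.npz",**c)
E
```

```text
time: 1.78
ee_pos: [0.4625, 0.138, 0.2525]
eef_rot: [0.111, 0.994, 0.0, 0.0]
ft_force: [0.6, 0.3, 0.1]
width: 0.0262
grip_force: 0.0
time: 2.4
ee_pos: [0.5187, -0.0179, 0.2522]
eef_rot: [0.112, 0.994, 0.0, -0.0]
ft_force: [0.1, -0.1, -0.7]
width: 0.0263
grip_force: 0.0
```

View pics/w2.png

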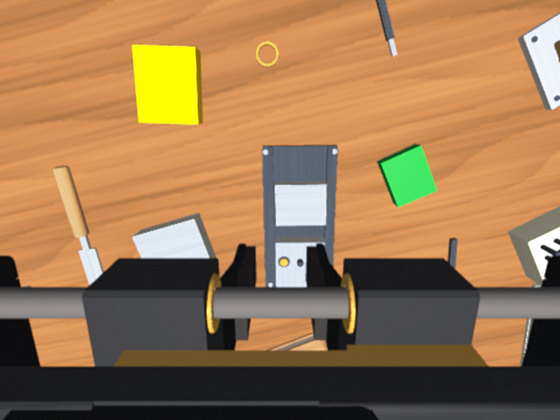

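The jig lies upright in the image: slab from (263,146) to (337,290), loose half at (300,205), fixed half below it from y≈242. A plunger is at (284,262) and the pin near (301,263). The decoys are clear of the jig.

Run:
```python
from h import *
c=np.load("w2.npz"); hsv=cv2.cvtColor(c["image"],cv2.COLOR_RGB2HSV); P=cloud(c)
m=(hsv[...,1]<60)&(hsv[...,2]>150)
print("loose",rect(c,m,.03,(300,200)))
dark=(hsv[...,0]>90)&(hsv[...,2]<140)&(hsv[...,1]>20); dark[236:]=0
print("slab",rect(c,dark,.013,(300,165)))
print(hsv[165,300],hsv[233,300])
for row in(252,): print([(u,*hsv[row,u,1:]) for u in range(268,336,3)])
for y in range(224,246,2): print(y,hsv[y,300],P[y,300].round(4))
cr=c["image"][225:300,250:350,::-1]; cv2.imwrite("pics/w2c.png",cv2.resize(cr,None,fx=7,fy=7,interpolation=cv2.INTER_CUBIC))
```

```text
loose [555.5  -2.4  61.1  50.6  78.6]
slab [ 5.440e+02 -5.000e-01  1.113e+02  8.770e+01 -1.290e+01]
[108  48 118] [108  50 118]
[(268, np.uint8(49), np.uint8(114)), (271, np.uint8(51), np.uint8(116)), (274, np.uint8(50), np.uint8(118)), (277, np.uint8(17), np.uint8(244)), (280, np.uint8(19), np.uint8(241)), (283, np.uint8(18), np.uint8(240)), (286, np.uint8(18), np.uint8(240)), (289, np.uint8(18), np.uint8(238)), (292, np.uint8(19), np.uint8(241)), (295, np.uint8(18), np.uint8(240)), (298, np.uint8(18), np.uint8(240)), (301, np.uint8(18), np.uint8(242)), (304, np.uint8(18), np.uint8(243)), (307, np.uint8(33), np.uint8(46)), (310, np.uint8(32), np.uint8(24)), (313, np.uint8(19), np.uint8(27)), (316, np.uint8(11), np.uint8(24)), (319, np.uint8(48), np.uint8(16)), (322, np.uint8(45), np.uint8(17)), (325, np.uint8(47), np.uint8(38)), (328, np.uint8(48), np.uint8(117)), (331, np.uint8(58), np.uint8(114)), (334, np.uint8(134), np.uint8(184))]
224 [107  19 244] [ 0.5789 -0.0077  0.0283]
226 [110  36 129] [ 0.5888 -0.0086  0.0076]
228 [109  47 115] [ 0.5913 -0.0091  0.0079]
230 [107  51 116] [ 0.5943 -0.0097  0.007 ]
232 [109  48 118] [ 0.5964 -0.0102  0.0084]
234 [108  49 119] [ 0.5993 -0.0108  0.0079]
236 [109  36 114] [ 0.6015 -0.0114  0.0091]
238 [ 20  21 108] [ 0.6013 -0.0117  0.0164]
240 [ 24  24 106] [ 0.6019 -0.0121  0.0213]
242 [101  13 155] [ 0.602  -0.0125  0.0275]
244 [104  18 244] [ 0.6043 -0.013   0.0281]
```

View pics/w2c.png

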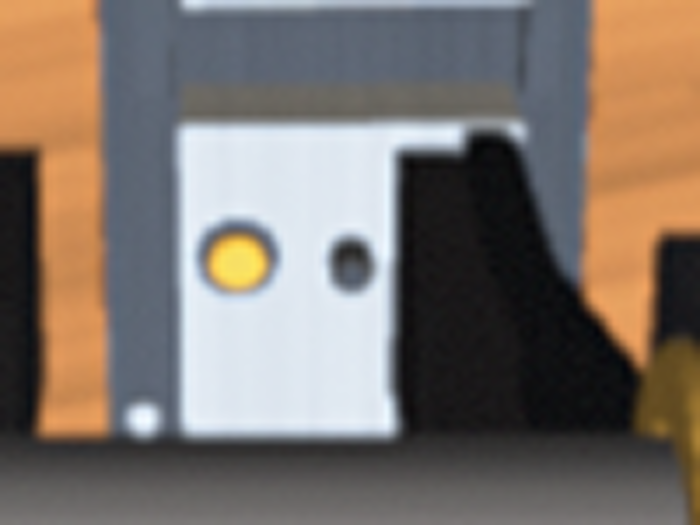

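```bash
python3 -m pendant '[{"dp":[0.15,0.155,0.3],"rotation":[0,0,0],"jaw":0.3},{"dp":[0.15,0.155,0.6],"rotation":[0,0,0],"jaw":0.3},{"dp":[0.15,0.155,1.0],"rotation":[0,0,0],"jaw":0.3},{"dp":[0.15,0.155,1.0],"rotation":[0,0,0],"jaw":0.3}]'
python3 -m pendant '[{"dp":[0,0,0.25],"rotation":[0,0,0],"jaw":0.3},{"dp":[0,0,0.4],"rotation":[0,0,0],"jaw":0.3},{"dp":[0,0,0.545],"rotation":[0,0,0],"jaw":0.3},{"dp":[0,0,0.545],"rotation":[0,0,0],"jaw":0.3},{"dp":[0,0,0.545],"rotation":[0,0,0],"jaw":0.3}]'
python3 - <<'E'
from h import *
from bench import camera,r
c=np.load("w2.npz"); 
f=ray(c,300.5,242.3,.03); p=ray(c,300.1,261.5,.039); print("face",f,"pin",p,"pin base",ray(c,300.1,264,.03))
ux=np.array([.975,-.2235]); print((p-f)[:2]@ux,(p-f)[:2]@[.2235,.975],(f[:2]-[.5555,-.0024])@ux, (f[:2]-[.5555,-.0024])@[.2235,.975])
E
```

```text
time: 2.95
ee_pos: [0.4989, 0.0094, 0.0995]
eef_rot: [0.111, 0.994, -0.001, -0.004]
ft_force: [-1.3, -0.4, 0.8]
width: 0.026
grip_force: 0.0
time: 3.58
ee_pos: [0.5034, 0.0088, 0.0228]
eef_rot: [0.112, 0.994, 0.001, 0.001]
ft_force: [-0.9, -0.2, -0.2]
width: 0.0262
grip_force: 0.0
face [ 0.60146128 -0.01190131  0.03      ] pin [ 0.62207475 -0.01725941  0.039     ] pin base [ 0.62970968 -0.01835882  0.03      ]
0.02129566773504943 -0.0006170362108854494 0.04693579229802485 0.0010085710544834505
```

```bash
python3 -m pendant '[{"dp":[-0.05,0,0.02],"rotation":[0,0,0],"jaw":0.3},{"dp":[-0.1,0,0.02],"rotation":[0,0,0],"jaw":0.3},{"dp":[-0.14,0,0.02],"rotation":[0,0,0],"jaw":0.3},{"dp":[-0.18,0,0.02],"rotation":[0,0,0],"jaw":0.3},{"dp":[-0.21,0,0.02],"rotation":[0,0,0],"jaw":0.3},{"dp":[-0.24,0,0.02],"rotation":[0,0,0],"jaw":0.3},{"dp":[-0.24,0,0.02],"rotation":[0,0,0],"jaw":0.3}]'
python3 -m pendant '[{"dp":[-0.01,0,0],"rotation":[0,0,0],"jaw":0.3},{"dp":[-0.02,0,0],"rotation":[0,0,0],"jaw":0.3},{"dp":[-0.03,0,0],"rotation":[0,0,0],"jaw":0.3},{"dp":[-0.03,0,0],"rotation":[0,0,0],"jaw":0.3}]'
```

```text
time: 4.45
ee_pos: [0.5377, -0.0002, 0.0178]
eef_rot: [0.113, 0.994, -0.0, 0.0]
ft_force: [0.2, 0.0, -0.7]
width: 0.0266
grip_force: 0.0
time: 4.95
ee_pos: [0.5417, -0.001, 0.0178]
eef_rot: [0.113, 0.994, 0.0, 0.0]
ft_force: [-0.1, 0.3, -0.6]
width: 0.0264
grip_force: 0.6
```

```bash
for i in 1; do python3 -m pendant '[{"dp":[-0.01,0,0],"rotation":[0,0,0],"jaw":0.3},{"dp":[-0.02,0,0],"rotation":[0,0,0],"jaw":0.3},{"dp":[-0.03,0,0],"rotation":[0,0,0],"jaw":0.3}]'; python3 -m pendant '[{"dp":[-0.01,0,0],"rotation":[0,0,0],"jaw":0.3},{"dp":[-0.02,0,0],"rotation":[0,0,0],"jaw":0.3}]'; done
python3 - <<'E'
from bench import camera
import cv2,numpy as np
c=camera("side"); np.savez("s3.npz",**c); cv2.imwrite("pics/s3.png",cv2.resize(c["image"][180:260,240:350,::-1],None,fx=7,fy=7,interpolation=cv2.INTER_CUBIC))
E
```

```text
time: 5.32
ee_pos: [0.542, -0.0011, 0.017]
eef_rot: [0.112, 0.994, 0.0, -0.004]
ft_force: [-21.5, 4.2, 16.9]
width: 0.0262
grip_force: 11.3
time: 5.58
ee_pos: [0.5422, -0.0012, 0.0164]
eef_rot: [0.112, 0.994, 0.001, -0.007]
ft_force: [-34.7, 6.4, 26.3]
width: 0.026
grip_force: 17.7
```

View pics/s3.png

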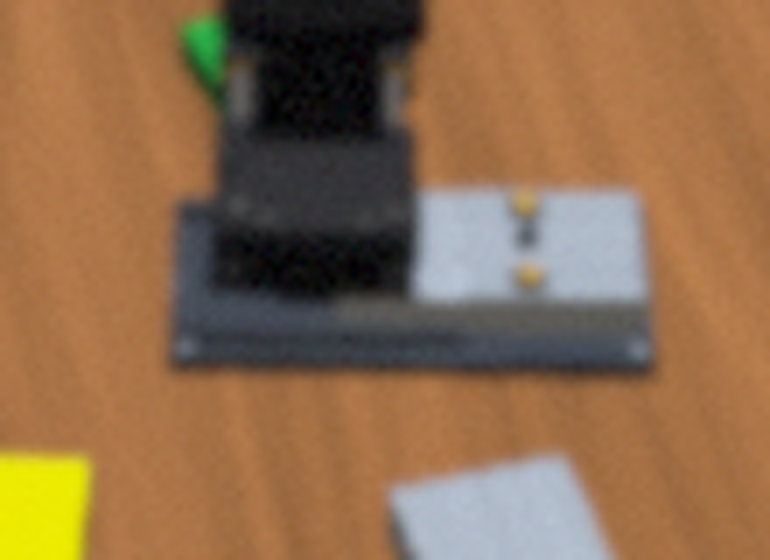

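The crop shows the fingers behind the loose half and no dark gap left before the fixed half. The pin is at about (527,235) in the crop, between two plungers at (527,203) and (530,274). The move stopped against a hard 35 N, so the halves are butted. I'll retreat and look again.

```bash
python3 -m pendant '[{"dp":[0.1,0,-0.02],"rotation":[0,0,0],"jaw":0.3},{"dp":[0.2,0,-0.02],"rotation":[0,0,0],"jaw":0.3},{"dp":[0.2,0,-0.4],"rotation":[0,0,0],"jaw":0.5},{"dp":[0,0,-0.7],"rotation":[0,0,0],"jaw":1},{"dp":[-0.2,0,-1.0],"rotation":[0,0,0],"jaw":1},{"dp":[-0.2,0,-1.0],"rotation":[0,0,0],"jaw":1}]'
python3 -m pendant '[{"dp":[-0.2,0.1,-0.3],"rotation":[0,0,0],"jaw":1},{"dp":[-0.3,0.1,-0.5],"rotation":[0,0,0],"jaw":1},{"dp":[-0.3,0.1,-0.5],"rotation":[0,0,0],"jaw":1},{"dp":[-0.3,0.1,-0.5],"rotation":[0,0,0],"jaw":1},{"dp":[-0.3,0.1,-0.5],"rotation":[0,0,0],"jaw":1}]'
python3 - <<'E'
from bench import camera
import cv2,numpy as np
c=camera("wrist"); cv2.imwrite("pics/w4.png",c["image"][:,:,::-1]); np.savez("w4.npz",**c)
E
```

```text
time: 6.38
ee_pos: [0.5813, -0.01, 0.1714]
eef_rot: [0.113, 0.994, 0.001, 0.004]
ft_force: [0.2, -0.3, -0.9]
width: 0.0585
grip_force: 0.0
time: 7.0
ee_pos: [0.6243, -0.0047, 0.2415]
eef_rot: [0.113, 0.994, -0.0, -0.001]
ft_force: [0.0, 0.1, -0.2]
width: 0.0869
grip_force: 0.0
```

View pics/w4.png

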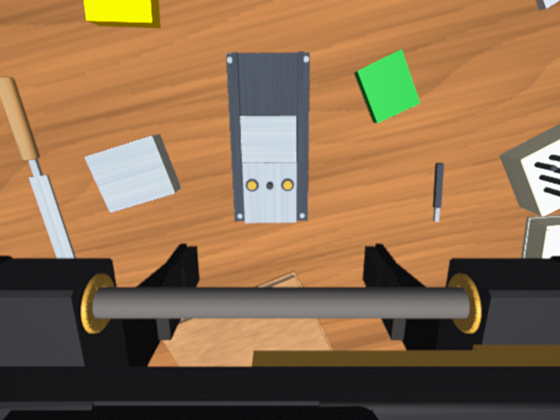

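The halves are now joined: one bright rectangle from (243,116) to (296,222), with the joint line at y≈162. The plungers are at (252,185) and (288,185), and the pin at (270,185).

Run:
```python
from h import *
from bench import r
c=np.load("w4.npz"); hsv=cv2.cvtColor(c["image"],cv2.COLOR_RGB2HSV)
m=(hsv[...,1]<40)&(hsv[...,2]>150)
m[:110]=0
m=cv2.morphologyEx(m.astype(np.uint8),cv2.MORPH_CLOSE,np.ones((5,5)))
print("both",rect(c,m,.03,(270,140)))
y=(hsv[...,1]>120)&(hsv[...,2]>120)&(hsv[...,0]>18)&(hsv[...,0]<35); y[:170]=0;y[200:]=0;y[:,:240]=0;y[:,300:]=0
n,l,st,ce=cv2.connectedComponentsWithStats(y.astype(np.uint8)); 
pl=[ray(c,*ce[i],.034) for i in range(1,n) if st[i,4]>20]; print(ce,pl,np.mean(pl,0),np.degrees(np.arctan2(*(pl[0]-pl[-1])[:2])))
d=((hsv[...,2]<170)); d[:178]=0;d[193:]=0;d[:,:262]=0;d[:,278:]=0
v,u=np.nonzero(d); print(u.mean(),v.mean(),u.min(),u.max(),v.min(),v.max()); print(hsv[178:194,262:279,2])
print(ray(c,u.mean(),v.mean(),.035))
```

```text
both [611.8 -13.9 118.9  77.5 -13. ]
[[279.50508557 209.51288301]
 [251.5        185.        ]
 [287.19047619 184.76190476]] [array([ 0.62134849, -0.03735244,  0.034     ]), array([0.63000095, 0.00142921, 0.034     ])] [ 0.62567472 -0.01796162  0.034     ] -167.42288707394636
269.1333333333333 185.2888888888889 266 272 182 189
[[227 226 226 226 226 225 226 228 229 228 227 224 223 225 228 230 229]
 [228 225 225 227 227 227 228 231 231 230 227 224 223 225 229 229 229]
 [227 225 225 226 227 228 227 228 228 229 229 225 223 225 229 230 229]
 [227 225 225 228 230 219 188 173 171 194 219 226 224 226 229 230 230]
 [227 225 226 229 225 173 116  93  90 122 173 219 225 226 228 230 230]
 [227 225 227 228 198 122  67  60  54  60 123 205 226 226 229 229 230]
 [227 226 228 226 163  91  75  82  76  60  98 184 224 227 229 230 230]
 [227 226 228 223 146  87  90  99  97  80  93 174 220 227 229 230 230]
 [227 226 228 222 142  89  94 104 100  88 102 179 220 227 229 229 230]
 [227 226 227 224 166 107  93  96  96  88 128 200 225 225 228 230 229]
 [228 227 227 229 207 151 111 100  98 119 170 216 225 225 228 230 230]
 [228 227 225 228 229 207 176 154 156 191 216 225 224 225 228 229 229]
 [227 226 225 227 229 228 221 214 217 227 228 226 222 224 228 230 229]
 [227 225 225 226 228 228 227 228 230 230 228 225 223 225 228 229 230]
 [228 226 225 225 227 227 226 228 230 228 228 224 223 224 228 230 229]
 [226 226 224 225 227 226 226 227 229 228 226 225 223 224 228 230 230]]
[ 0.62586362 -0.01821402  0.035     ]
```

Run:
```python
from h import *
from bench import r
c=np.load("w1.npz"); P=cloud(c); Q=P[:240].reshape(-1,3); Q=Q[(Q[:,2]>.05)&(Q[:,2]<.35)]
print(Q[Q[:,1].argmin()],Q[Q[:,1]<.7].min(0), len(Q))
d=np.hypot(Q[:,0]-.46,Q[:,1]-.315); print(d.min(),Q[d.argmin()])
c=np.load("side0.npz"); Q=cloud(c).reshape(-1,3); Q=Q[(Q[:,2]>.06)&(Q[:,2]<.3)&(Q[:,1]>.25)&(Q[:,0]>.3)]; d=np.hypot(Q[:,0]-.46,Q[:,1]-.315); print(d.min(),Q[d.argmin()])
s=r.read_state(); print(s["joint_positions"].round(2))
q=R.from_euler("z",19.4,degrees=True)*R.from_euler("z",12.9,degrees=True)*R.from_quat(s["eef_rot"])
print(q.as_matrix().round(3)); print(goto(s,[.460,.315,.10],q))
```

```text
[0.36247324 0.50811191 0.10533056] [0.29001309 0.50811191 0.05000568] 11328
0.19343437658058846 [0.45671371 0.50840646 0.10517262]
0.18759961834875852 [0.4725257  0.50218099 0.17371542]
[-0.5   0.35  0.56  1.46 -0.19  1.39  1.42]
[[-0.943 -0.332 -0.001]
 [-0.332  0.943 -0.001]
 [ 0.002 -0.    -1.   ]]
(array([1.544 , 1.8319, 0.9472]), array([ 1.43286165e-04, -1.11664259e-05, -8.97221071e-02]))
```

```bash
python3 -m pendant '[{"dp":[0.25,0.3,0],"rotation":[0,0,-0.025],"jaw":1},{"dp":[0.5,0.6,0],"rotation":[0,0,-0.05],"jaw":1},{"dp":[0.77,0.92,0],"rotation":[0,0,-0.075],"jaw":1},{"dp":[0.77,0.92,0],"rotation":[0,0,-0.09],"jaw":1},{"dp":[0.77,0.92,0],"rotation":[0,0,-0.09],"jaw":1}]'
python3 - <<'E'
from h import *
from bench import r
s=r.read_state()
print(goto(s,[.460,.315,.15]))
E
```

```text
time: 7.68
ee_pos: [0.5431, 0.1557, 0.2425]
eef_rot: [-0.169, 0.986, 0.0, -0.0]
ft_force: [1.2, -0.3, 1.1]
width: 0.0869
grip_force: 0.0
(array([0.1681, 1.1858, 0.6168]), None)
```

```bash
python3 -m pendant '[{"dp":[0.05,0.35,0],"rotation":[0,0,0],"jaw":1},{"dp":[0.1,0.7,0],"rotation":[0,0,0],"jaw":1},{"dp":[0.15,1.0,0],"rotation":[0,0,0],"jaw":1},{"dp":[0.15,1.0,0],"rotation":[0,0,0],"jaw":1},{"dp":[0.15,1.0,0],"rotation":[0,0,0],"jaw":1}]'
python3 - <<'E'
from h import *
from bench import r,camera
s=r.read_state(); c=camera("wrist"); np.savez("w5.npz",**c); cv2.imwrite("pics/w5.png",c["image"][:,:,::-1])
print(goto(s,[.460,.315,.10],R.from_matrix([[-.943,-.332,0],[-.332,.943,0],[0,0,-1]])))
E
```

```text
time: 8.3
ee_pos: [0.4732, 0.2879, 0.2426]
eef_rot: [-0.167, 0.986, -0.0, 0.0]
ft_force: [1.4, 0.2, 0.2]
width: 0.087
grip_force: 0.0
(array([0.0237, 0.2003, 0.9506]), array([-1.13207829e-04, -1.18893289e-05, -3.71438628e-04]))
```

```bash
python3 -m pendant '[{"dp":[0.024,0.2,0.3],"rotation":[0,0,0],"jaw":1},{"dp":[0.024,0.2,0.6],"rotation":[0,0,0],"jaw":1},{"dp":[0.024,0.2,1.0],"rotation":[0,0,0],"jaw":0.7},{"dp":[0.024,0.2,1.0],"rotation":[0,0,0],"jaw":0.7}]'
python3 -m pendant '[{"dp":[0,0,0.25],"rotation":[0,0,0],"jaw":0.7},{"dp":[0,0,0.4],"rotation":[0,0,0],"jaw":0.7},{"dp":[0,0,0.5],"rotation":[0,0,0],"jaw":0.7},{"dp":[0,0,0.5],"rotation":[0,0,0],"jaw":0.7},{"dp":[0,0,0.5],"rotation":[0,0,0],"jaw":0.7}]'
python3 - <<'E'
from h import *
from bench import r,camera
s=r.read_state(); print(goto(s,[.460,.315,.015]))
c=camera("side"); np.savez("s6.npz",**c); cv2.imwrite("pics/s6.png",cv2.resize(c["image"][110:190,190:300,::-1],None,fx=7,fy=7,interpolation=cv2.INTER_CUBIC))
E
```

```text
time: 8.85
ee_pos: [0.4576, 0.3131, 0.0893]
eef_rot: [-0.167, 0.986, -0.002, -0.003]
ft_force: [-0.0, 0.3, 0.4]
width: 0.0744
grip_force: 0.0
time: 9.48
ee_pos: [0.46, 0.317, 0.0193]
eef_rot: [-0.169, 0.986, 0.001, 0.001]
ft_force: [0.1, -0.4, -0.3]
width: 0.0609
grip_force: 0.0
(array([ 0.0042, -0.0124,  0.0287]), None)
```

View pics/s6.png

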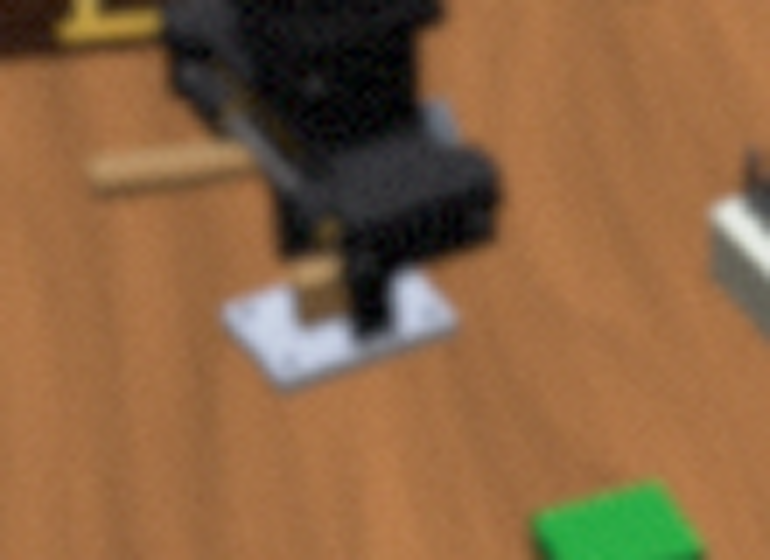

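The fingers straddle the wooden grip at about (320,290) in the crop, just above the plate, so I can close.

```bash
python3 -m pendant '[{"dp":[0.004,-0.01,0.03],"rotation":[0,0,0],"jaw":0.4},{"dp":[0.004,-0.01,0.03],"rotation":[0,0,0],"jaw":0.2},{"dp":[0.004,-0.01,0.03],"rotation":[0,0,0],"jaw":0},{"dp":[0.004,-0.01,0.03],"rotation":[0,0,0],"jaw":0},{"dp":[0.004,-0.01,0.03],"rotation":[0,0,0],"jaw":0},{"dp":[0.004,-0.01,0.03],"rotation":[0,0,0],"jaw":0},{"dp":[0.004,-0.01,0.03],"rotation":[0,0,0],"jaw":0},{"dp":[0.004,-0.01,0.03],"rotation":[0,0,0],"jaw":0}]' 55
python3 -m pendant '[{"dp":[0,0,-0.15],"rotation":[0,0,0],"jaw":0},{"dp":[0,0,-0.3],"rotation":[0,0,0],"jaw":0},{"dp":[0,0,-0.5],"rotation":[0,0,0],"jaw":0},{"dp":[0,0,-0.7],"rotation":[0,0,0],"jaw":0},{"dp":[0,0,-0.7],"rotation":[0,0,0],"jaw":0}]'
python3 - <<'E'
from h import *
from bench import r
s=r.read_state(); q=R.from_euler("z",-12.8-19.4,degrees=True)*R.from_matrix([[-.943,-.332,0],[-.332,.943,0],[0,0,-1]])
print(goto(s,[.55,.14,.12],q),goto(s,[.6257,-.0181,.12],q))
E
```

```text
time: 10.52
ee_pos: [0.459, 0.315, 0.0133]
eef_rot: [-0.169, 0.986, 0.0, 0.0]
ft_force: [0.8, -0.0, -0.1]
width: 0.014
grip_force: 55.0
time: 11.15
ee_pos: [0.4599, 0.3157, 0.1201]
eef_rot: [-0.169, 0.986, 0.001, 0.002]
ft_force: [0.2, -0.5, -2.6]
width: 0.0137
grip_force: 55.0
(array([-1.7590e-01, -1.3042e+00, -8.0000e-04]), array([0.00039436, 0.00045579, 0.08962323])) (array([-3.0060e-01, -2.4661e+00, -2.2000e-03]), array([0.00039436, 0.00045579, 0.08962323]))
```

```bash
python3 -m pendant '[{"dp":[-0.05,-0.25,0],"rotation":[0,0,0],"jaw":0},{"dp":[-0.08,-0.5,0],"rotation":[0,0,0],"jaw":0},{"dp":[-0.11,-0.75,0],"rotation":[0,0,0],"jaw":0},{"dp":[-0.15,-1,0],"rotation":[0,0,0],"jaw":0}]'
python3 -m pendant '[{"dp":[-0.03,-0.2,0],"rotation":[0,0,0.02],"jaw":0},{"dp":[-0.06,-0.4,0],"rotation":[0,0,0.04],"jaw":0},{"dp":[-0.09,-0.6,0],"rotation":[0,0,0.06],"jaw":0},{"dp":[-0.12,-0.8,0],"rotation":[0,0,0.08],"jaw":0},{"dp":[-0.15,-1,0],"rotation":[0,0,0.0897],"jaw":0},{"dp":[-0.15,-1,0],"rotation":[0,0,0.0897],"jaw":0},{"dp":[-0.15,-1,0],"rotation":[0,0,0.0897],"jaw":0}]'
cat >> h.py <<'E'
QJ=R.from_euler("z",-12.8-19.4,degrees=True)*R.from_matrix([[-.943,-.332,0],[-.332,.943,0],[0,0,-1]])
E
python3 - <<'E'
from h import *
from bench import r
s=r.read_state(); print(goto(s,[.6257,-.0181,.08],QJ))
E
```

```text
time: 11.65
ee_pos: [0.5297, 0.1796, 0.1166]
eef_rot: [-0.169, 0.986, -0.0, -0.001]
ft_force: [0.5, 0.9, -1.7]
width: 0.0132
grip_force: 55.0
time: 12.52
ee_pos: [0.6005, 0.0476, 0.1169]
eef_rot: [0.111, 0.994, -0.0, -0.001]
ft_force: [0.3, -0.5, -2.6]
width: 0.0137
grip_force: 55.0
(array([-0.2611, -0.3899,  0.2457]), array([-8.34421393e-05, -3.12042771e-04,  7.43286126e-05]))
```

```bash
python3 -m pendant '[{"dp":[-0.09,-0.2,0],"rotation":[0,0,0],"jaw":0},{"dp":[-0.18,-0.39,0],"rotation":[0,0,0],"jaw":0},{"dp":[-0.18,-0.39,0.15],"rotation":[0,0,0],"jaw":0},{"dp":[-0.18,-0.39,0.31],"rotation":[0,0,0],"jaw":0},{"dp":[-0.18,-0.39,0.31],"rotation":[0,0,0],"jaw":0},{"dp":[-0.18,-0.39,0.31],"rotation":[0,0,0],"jaw":0}]'
python3 - <<'E'
from h import *
from bench import r,camera
s=r.read_state(); print(goto(s,[.614,-.0154,.0523],QJ),s["ee_pos"],s["ft_force"])
c=camera("wrist");np.savez("w7.npz",**c); a=c["image"]
d=camera("side");np.savez("s7.npz",**d)
b=cv2.resize(d["image"][160:240,250:350],None,fx=5.25,fy=5.25,interpolation=cv2.INTER_CUBIC)
a=cv2.resize(a[180:340,180:340],None,fx=1.7,fy=1.7)
o=np.zeros((420,800,3),np.uint8); o[:a.shape[0],:a.shape[1]]=a; o[:,272:272+525]=b[:420,:525]
cv2.imwrite("pics/c7.png",o[:,:,::-1])
E
```

```text
time: 13.28
ee_pos: [0.6149, -0.0153, 0.0724]
eef_rot: [0.111, 0.994, 0.0, 0.0]
ft_force: [0.0, -0.5, -2.0]
width: 0.0135
grip_force: 55.0
(array([ 0.0059, -0.0022,  0.1342]), array([6.11532374e-05, 7.54501662e-05, 1.18283291e-04])) [ 0.61493361 -0.01527461  0.07242702] [ 4.71079031e-04 -4.58954299e-01 -2.01101215e+00]
```

View pics/c7.png

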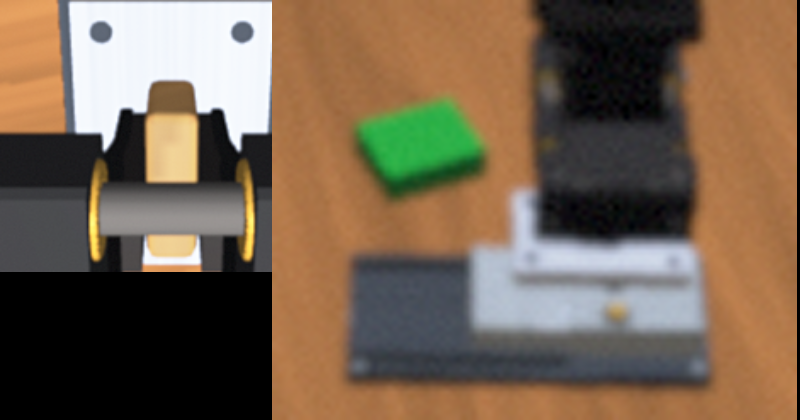

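The left panel (wrist) shows the plate square to the tool, held across its grip, with its rear edge near row 180. The right panel (side) shows it level above the fixed half, with a plunger visible at (615,312).

Run:
```python
from h import *
c=np.load("w7.npz"); hsv=cv2.cvtColor(c["image"],cv2.COLOR_RGB2HSV)
m=(hsv[...,1]<30)&(hsv[...,2]>225)
for x in (235,260,300,330,345): 
    k=np.nonzero(m[120:250,x])[0]+120; print("col",x,k[:1],hsv[172:186,x,1:].tolist() if x==300 else "")
for y in(190,205,220): 
    k=np.nonzero(m[y,190:380])[0]+190; print("row",y,k.min(),k.max())
ux=np.array([.975,-.2222]);uy=np.array([.2222,.975]); t=np.array([.6149,-.0153])
z=.0691
for y in(190,205):
    k=np.nonzero(m[y,190:380])[0]+190
    for e in(k.min()-.5,k.max()+.5): p=ray(c,e,y,z)[:2]-t; print("side",p@ux,p@uy)
for x in(240,300,330):
    k=np.nonzero(m[120:250,x])[0][0]+120-.5; p=ray(c,x,k,z)[:2]-t; print("rear",p@ux,p@uy)
```

```text
col 235 [135] 
col 260 [135] 
col 300 [135] [[17, 243], [17, 242], [18, 243], [18, 246], [18, 244], [23, 202], [8, 135], [26, 118], [2, 142], [22, 235], [12, 255], [9, 254], [9, 253], [8, 252]]
col 330 [181] 
col 345 [] 
row 190 221 340
row 205 222 339
row 220 223 338
side -0.038401036043969404 -0.030072414676002003
side -0.038433453894459985 0.02977186357552795
side -0.030617458684588265 -0.029955304348475643
side -0.030647989036234318 0.029663974867882876
rear -0.06553392945229042 -0.01944197609064701
rear -0.06555234317038251 0.009110345387571005
rear -0.0432576761154583 0.024330584920382713
```

```bash
python3 -m pendant '[{"dp":[0.016,0,0.05],"rotation":[0,0,0],"jaw":0},{"dp":[0.016,0,0.09],"rotation":[0,0,0],"jaw":0},{"dp":[0.016,0,0.11],"rotation":[0,0,0],"jaw":0},{"dp":[0.016,0,0.12],"rotation":[0,0,0],"jaw":0},{"dp":[0.016,0,0.125],"rotation":[0,0,0],"jaw":0},{"dp":[0.016,0,0.13],"rotation":[0,0,0],"jaw":0},{"dp":[0.016,0,0.13],"rotation":[0,0,0],"jaw":0},{"dp":[0.016,0,0.13],"rotation":[0,0,0],"jaw":0}]'
```

```text
time: 14.38
ee_pos: [0.6124, -0.0154, 0.0524]
eef_rot: [0.112, 0.994, 0.0, 0.0]
ft_force: [0.3, -1.0, -1.6]
width: 0.0138
grip_force: 55.0
```

```bash
python3 -m pendant '[{"dp":[0,0,0.004],"rotation":[0,0,0],"jaw":0},{"dp":[0,0,0.008],"rotation":[0,0,0],"jaw":0},{"dp":[0,0,0.008],"rotation":[0,0,0],"jaw":0}]'; python3 -m pendant '[{"dp":[0,0,0.005],"rotation":[0,0,0],"jaw":0},{"dp":[0,0,0.005],"rotation":[0,0,0],"jaw":0}]'
```

```text
time: 14.75
ee_pos: [0.6126, -0.0154, 0.052]
eef_rot: [0.112, 0.994, 0.0, 0.0]
ft_force: [-4.9, -0.4, 7.6]
width: 0.0133
grip_force: 55.0
time: 15.0
ee_pos: [0.6126, -0.0155, 0.0518]
eef_rot: [0.112, 0.994, 0.0, 0.0]
ft_force: [-7.2, 0.9, 14.3]
width: 0.0139
grip_force: 55.0
```

```bash
python3 -m pendant '[{"dp":[-0.01,0,-0.003],"rotation":[0,0,0],"jaw":0},{"dp":[-0.02,0,-0.003],"rotation":[0,0,0],"jaw":0},{"dp":[-0.03,0,-0.003],"rotation":[0,0,0],"jaw":0},{"dp":[-0.04,0,-0.003],"rotation":[0,0,0],"jaw":0},{"dp":[-0.04,0,-0.003],"rotation":[0,0,0],"jaw":0}]'; python3 -m pendant '[{"dp":[-0.01,0,0],"rotation":[0,0,0],"jaw":0},{"dp":[-0.02,0,0],"rotation":[0,0,0],"jaw":0},{"dp":[-0.02,0,0],"rotation":[0,0,0],"jaw":0}]'
```

```text
time: 15.62
ee_pos: [0.6185, -0.0165, 0.0519]
eef_rot: [0.112, 0.994, 0.0, 0.0]
ft_force: [-4.5, 1.3, 9.3]
width: 0.0134
grip_force: 55.0
time: 16.0
ee_pos: [0.6216, -0.0174, 0.0509]
eef_rot: [0.112, 0.994, 0.0, 0.0]
ft_force: [1.2, -0.3, 0.3]
width: 0.0139
grip_force: 55.0
```

```bash
python3 -m pendant '[{"dp":[-0.006,0,0.003],"rotation":[0,0,0],"jaw":0},{"dp":[-0.013,0,0.006],"rotation":[0,0,0],"jaw":0},{"dp":[-0.013,0,0.013],"rotation":[0,0,0],"jaw":0},{"dp":[-0.013,0,0.013],"rotation":[0,0,0],"jaw":0}]'; python3 -m pendant '[{"dp":[0,0,0.006],"rotation":[0,0,0],"jaw":0},{"dp":[0,0,0.012],"rotation":[0,0,0],"jaw":0},{"dp":[0,0,0.012],"rotation":[0,0,0],"jaw":0}]'
```

```text
time: 16.5
ee_pos: [0.6228, -0.0179, 0.0485]
eef_rot: [0.112, 0.994, -0.0, -0.0]
ft_force: [1.0, 0.5, -2.5]
width: 0.0135
grip_force: 55.0
time: 16.88
ee_pos: [0.6229, -0.0179, 0.0473]
eef_rot: [0.112, 0.994, 0.0, -0.0]
ft_force: [-2.6, 1.6, 2.4]
width: 0.0134
grip_force: 55.0
```

```bash
python3 -m pendant '[{"dp":[0.002,0,0.008],"rotation":[0,0,0],"jaw":0},{"dp":[0.002,0,0.016],"rotation":[0,0,0],"jaw":0},{"dp":[0.002,0,0.024],"rotation":[0,0,0],"jaw":0},{"dp":[0.002,0,0.03],"rotation":[0,0,0],"jaw":0},{"dp":[0.002,0,0.03],"rotation":[0,0,0],"jaw":0}]'; python3 -m pendant '[{"dp":[0,0,0.006],"rotation":[0,0,0],"jaw":0},{"dp":[0,0,0.006],"rotation":[0,0,0],"jaw":0}]'
```

```text
time: 17.5
ee_pos: [0.623, -0.0178, 0.0434]
eef_rot: [0.112, 0.994, 0.0, 0.0]
ft_force: [-4.4, 0.0, 10.5]
width: 0.0137
grip_force: 55.0
time: 17.75
ee_pos: [0.623, -0.0179, 0.0433]
eef_rot: [0.112, 0.994, 0.0, 0.0]
ft_force: [-9.6, 0.6, 19.8]
width: 0.0136
grip_force: 55.0
```

```bash
python3 -m pendant '[{"dp":[0,0,0.002],"rotation":[0,0,0],"jaw":0},{"dp":[0,0,0.002],"rotation":[0,0,0],"jaw":0},{"dp":[0,0,0.002],"rotation":[0,0,0],"jaw":0},{"dp":[0,0,0.002],"rotation":[0,0,0],"jaw":0}]'
python3 - <<'E'
from h import *
from bench import r,camera
c=camera("wrist"); d=camera("side")
b=cv2.resize(d["image"][160:240,260:345],None,fx=5.25,fy=5.25,interpolation=cv2.INTER_CUBIC)
a=cv2.resize(c["image"][100:290,190:370],None,fx=1.9,fy=1.9,interpolation=cv2.INTER_CUBIC)
o=np.zeros((420,800,3),np.uint8); o[:a.shape[0],:a.shape[1]]=a; o[:,350:350+446]=b[:420,:446]
cv2.imwrite("pics/c8.png",o[:,:,::-1])
E
```

```text
time: 18.25
ee_pos: [0.623, -0.0179, 0.0433]
eef_rot: [0.112, 0.994, 0.001, 0.0]
ft_force: [-9.7, 0.0, 21.2]
width: 0.0137
grip_force: 55.0
```

View pics/c8.png

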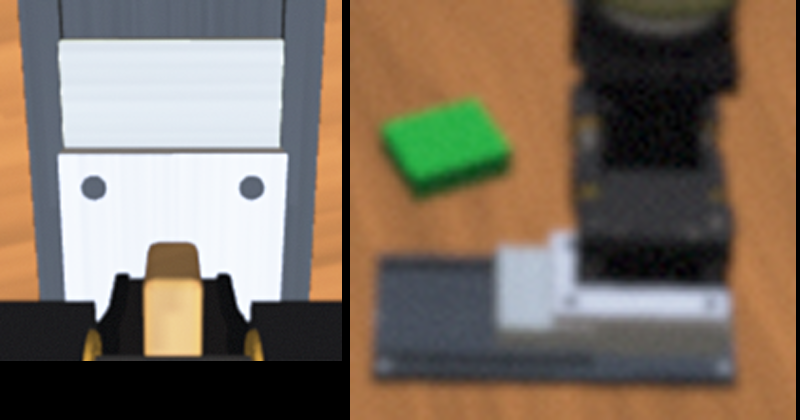

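The plate sits flat and square on both halves, with the loose half's exposed strip running from (60,40) to (282,150) in the left panel. That strip matches a closed joint, and the plate is held down with about 21 N, so I'm handing in.

```bash
python3 -c "
from bench import r
print(r.close_job())"
```

```text
the job is handed in; nothing more can be done
None
```

I handed the job in at about 18 s, with the half blocks butted and the guide plate over the pin and held down at about 21 N with a 55 N grip; the hand-in returned no pass or fail.

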